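# Close and bolt the cupping-sample chest

## Task

Close the sample chest: pull its sliding lid fully home, then shoot the steel barrel bolt across into the strap on the lid and, once across, turn the bolt's upright handle all the way down through the notch in the front cheek so that it lies level and the bolt is locked. The notch is not where the travel ends, so feel for it. Let go, and leave the bowls, glass, pitcher, spoon and tray where they stand.

Things in the scene. Friction and masses are not known exactly. Their poses are not given: they have to be found in the camera images.
- chest: Fixed wooden chest, 270 mm deep (x), 370 wide (y), 90 tall; origin under its centre, x away from the robot, y to the robot's left. Right half (y below 0): hatch with a sliding lid between aluminium rails 14 mm high. Left half: closed deck, 90 mm up, that carries the bolt along y near the front edge (front face at x = -135 mm).
- bolt_axis (a point): Point on the bolt's axis, fixed to the chest at its x -118, y 65, z 112 mm; the axis runs along the chest's y. The handle stands up between two steel cheeks along y, 6 mm thick, tops 24 mm above the axis: a plain one behind (chest x -110 to -104 mm), and in front (x -132 to -126) one with a single notch 16 mm wide, open from the top to the deck. Only there can the handle go down.
- lid (a joint): How far the lid is open, in m: 0 closed (its stop), 0.085 fully open; grows as the lid moves away from the robot along the chest's +x. Stiff slide, about 2.5 N, stays where it is left. The strap lines up with the bolt within about 4 mm of closed.
- lid_grip (a point): Centre of the lid's round dark steel knob, 30 mm across, 20 mm high, 124 mm above the table, on a stem 14 mm thick and 14 mm high in the middle of the lid, a plywood plate 165 by 165 by 10 mm (upper face 100 mm above the table).
- strap (a point): Steel strap (staple) on the lid that takes the bolt's tip: 30 mm (x) by 22 mm (y), top 127 mm above the table, opening 20 mm wide along y; the point is the middle of its opening, which moves with the lid.
- bolt_slide (a joint): How far the bolt is shot, in m: 0 drawn back, grows as it moves along the chest's -y (robot's right) to the strap; end stop 0.085, past the notch. Stiff, about 2.5 N. The notch centre is at a travel between 0.048 and 0.072, different each time, not measured; the neck has 3 mm play to either side in it: press the handle lightly forward to feel it. The tip enters the strap at 0.04.
- bolt_turn (a joint): Angle of the bolt's handle in rad: 0 upright, grows as its end swings forward (chest's -x, to the robot) and down about the bolt's axis; 1.57 level, stop at 1.6. Away from the notch it leans only about 0.15 forward before its neck meets the front cheek. Stiff, about 0.7 N at the grip; stays where it is left.
- bolt_grip (a point): Grip point on the bolt's handle, 60 mm from the bolt's axis along the handle. The handle is a round steel rod that stands 77 mm from the axis when upright: its neck 10 mm thick, its outer part (45 to 77 mm from the axis) 14 mm thick. z points outward along the handle, y along the chest's y.
- bowl0: loose white ceramic cupping bowl, empty, mouth 88 mm across, 58 mm tall, origin under its foot; leave it where it is. It stands on the chest's deck, behind the bolt.
- bowl1: loose white ceramic cupping bowl, empty, mouth 88 mm across, 58 mm tall, origin under its foot; leave it where it is. It stands to the left of the chest.
- bowl2: loose white ceramic cupping bowl, empty, mouth 88 mm across, 58 mm tall, origin under its foot; leave it where it is. It stands to the left of the chest, farther back.
- tumbler: loose glass tumbler, 72 mm across, 88 mm tall, origin under its foot, right of the chest; leave it
- pitcher: loose steel pitcher with a handle, 90 mm across, 110 mm tall, origin under its foot, right of the chest, farther back; leave it
- tray: loose low paper-coloured tray, 100 by 150 by 22 mm, origin under its centre, on the table in front of the chest; leave it
- spoon: loose steel spoon 170 mm long, 20 mm thick, on the table just in front of the chest, lying roughly along y; origin under its middle; leave it

How it is judged (in metres and radians):
On the way, in this order (a step that is already met when the one before it is completed fails the run):
1. the lid is fully closed, the bolt still drawn back (value of joint lid below 0.003 m and value of joint bolt_slide below 0.03 m), for 0.2 s.
2. with the lid closed the bolt is shot across to the strap, the handle still up (value of joint lid below 0.005 m and value of joint bolt_slide above 0.036 m and value of joint bolt_turn below 0.6 rad), for 0.1 s.
At the end, for the whole second after the job is handed in: The lid is within 5 mm of closed, the bolt is shot 41 to 79 mm, its handle is turned down in the notch to more than 1.4 rad (within 10 degrees of level) and still, nothing holds it, and no bystander is more than 30 mm from where it stood (value of joint lid below 0.005 m and value of joint bolt_slide between 0.041 and 0.079 m and value of joint bolt_turn above 1.4 rad and velocity of joint bolt_turn below 0.05 rad/s and distance of each of bowl0, bowl1, bowl2, tumbler, pitcher, tray, spoon from where it was at the start of the episode below 0.03 m); the robot touches nothing.
It fails at once if a bowl, the tumbler, pitcher, tray or spoon is pushed more than 30 mm or tipped over (distance of any of bowl0, bowl1, bowl2, tumbler, pitcher, tray, spoon from where it was at the start of the episode above 0.03 m or angle between any of bowl0, bowl1, bowl2, tumbler, pitcher, tray, spoon's own z axis and vertical above 0.5 rad).
It also fails if it takes over 67 s, if anything falls off the work surface, if the arm or the gripper's body presses on something with over 40 N, if the wrist force passes 120 N, or if a joint passes its speed limit or range.

## Robot

A 6-joint arm with a two-finger parallel gripper is mounted at the origin on the work surface. World frame = base frame: x ahead of the robot, y to its left, z up, the work surface at z = 0. Lengths are in mm, angles in rad, forces in N, time in s.
With the tool pointing down it reaches from about 275 to 850 mm from the base axis. Payload 19 kg.
Tool frame: the origin (TCP) lies at the very end of the fingers, on their centre line; the grasp point (between the pads) lies 19 mm behind it; z points along the fingers, y is the line along which they close (so a half turn about z gives the same grasp; the last joint's range is limited). The gripper opens to 85 mm and grips with 20 to 120 N. Pads are 22 mm wide; open, the fingers measure 114 mm over their backs; the gripper's body (76 mm by 85 mm) begins 54 mm behind the grasp point. The pads swing forward as they close: fully open they stand 13 mm farther back than shut.
Start: joints at [1.207, 0.15, 1.437, -0, 1.554, -0.134], TCP at [130.981, 559.852, 231.267] pointing down, gripper open.
Joint ranges: [-2.8, 2.8], [-0.68, 2.1], [0.12, 2.68], [-1.39, 4.53], [0.16, 2.79], [-2.81, 2.81]. Speed limits (rad/s): [1.89, 1.89, 2.22, 3.01, 3.01, 3.01].

## Interface

Orientations are given as a rotation vector (axis times angle).
In Python, from bench import robot gives the robot as it stands.
- The arm moves only by the tool drive_tool, never from a script. Its argument "moves" is a list of rows, each a list of 3 entries, a list of its own where there are three numbers: the shift along the tool's x, y, z in mm, then the turn, a rotation vector about the tool's x, y, z in rad, then the opening, from -1 (shut) to 1 (fully open). A call has exactly 8 rows; each row shifts and turns the commanded pose from where the row before left it, along the tool's axes as they then stand; what a row does not reach is not made up. A row lasts 1/8 s, in which the tool goes at most 62.5 mm and 10.7 degrees, less where a joint would pass 70% of its speed; a pose out of reach is approached as far as the arm can. A call with a gripper value outside its range is refused whole. The fingers move at their own pace and stop on an object; "newtons" is the grip in N (left out, the last holds). Time passes only in rows, so rows that do not move let the fingers close, or fill a call up. It gives the time, the measured TCP pose, the force, the opening and the grip force at its end, in the units of the state.
- robot.state(): the state, without advancing time (a new reading comes with each control period).
- robot.snapshot(name): name is "scene" or "top" or "wrist"; returns a dict with "pixels" (384x512x3 uint8, red, green, blue), "depth" (384x512 float32, mm along the optical axis (not along the pixel's ray), 0 where there is no reading), "fx", "fy", "cx", "cy" (pixels), "R" (3x3) and "t" (3): a world point X has camera coordinates R X + t. Camera axes: x right, y down, z forward; pixel columns grow to the right and rows downward; lengths in mm; the calibration is good to about 2 mm. The wrist camera is an equidistant fisheye: a pixel r from the principal point sees the ray r / f radians off the axis. A picture is of the moment at which its call begins.
- robot.finish_job(): hands the job in; it is judged then, once.
The state is a dict: "time_s": time; "q": joint angles; "dq": joint speeds; "tau": joint torques, N m; "tool_pos": TCP position; "tool_rot": TCP orientation; "wrist_force": force on the tool from outside, world axes, zero at the start; "moment": the same for the moment, N m; "opening": finger opening in mm; "grasp_force": force on a finger pad.
Only numpy, scipy, OpenCV 4.12 (cv2) and the standard library are available. Lean on these libraries where they do the work, as an engineer would, in place of code of your own. Each camera call takes 0.05 s, during which the arm holds its last target. There are 200 camera calls.

## Working session

There is one attempt and no reset: what is moved stays moved. The work goes in short steps, Python scripts to look and compute and a tool call to move; the robot and the scene stay as the last step left them, time stands still between calls to the robot, and variables do not carry over. Pictures are saved under pics/ and viewed, at most 10 in all, crops included, and the job is handed in when it is done.

Besides the shell and the picture viewer there is one more tool, called after "Request:" as name(argument=value, ...), one argument or row to a line, values as JSON. drive_tool: Moves the arm, as the interface text tells. Its arguments: {"type":"object","properties":{"moves":{"type":"array","items":{"type":"array"}},"newtons":{"type":"number"}},"required":["moves"]}

```bash
mkdir -p pics; ls
python3 - <<'E'
from bench import robot
import cv2,numpy as np
s=robot.state();print({k:np.round(v,3) for k,v in s.items()})
for n in("scene","top"):
    d=robot.snapshot(n);np.savez(n+".npz",**d)
    cv2.imwrite(f"pics/{n}0.png",d["pixels"][:,:,::-1]);print(n,d["fx"],d["cx"],d["cy"],d["R"],d["t"])
E
```

```text
pics
{'time_s': np.float64(0.0), 'q': array([ 1.207,  0.151,  1.438, -0.   ,  1.554, -0.134]), 'dq': array([ 0.   ,  0.001, -0.   , -0.   , -0.   ,  0.   ]), 'tau': array([ 1.0000e-03, -7.1306e+01, -5.7087e+01, -0.0000e+00,  9.0000e-03,
       -0.0000e+00]), 'tool_pos': array([130.916, 559.668, 230.694]), 'tool_rot': array([-3.600e-01, -3.121e+00,  2.000e-03]), 'wrist_force': array([-0.934,  0.793,  0.492]), 'moment': array([ 0.034, -0.019,  0.064]), 'grasp_force': np.float64(0.0), 'opening': np.float64(84.961)}
scene 478.6076628750502 259.66975055653535 194.94369363602414 [[ 8.69782641e-01  4.93434775e-01 -5.29115226e-04]
 [ 3.94780069e-01 -6.96525451e-01 -5.99166916e-01]
 [-2.96018335e-01  5.20936099e-01 -8.00623961e-01]] [-545.09935183 -133.17683461 1638.65283685]
top 474.517503847997 251.52842056355107 188.4746566532064 [[-0.02687968 -0.99944906  0.0194695 ]
 [-0.98727025  0.02348774 -0.15730793]
 [ 0.15676397 -0.02345005 -0.98735766]] [  38.86073864  597.4233028  1280.12133531]
```

View pics/top0.png

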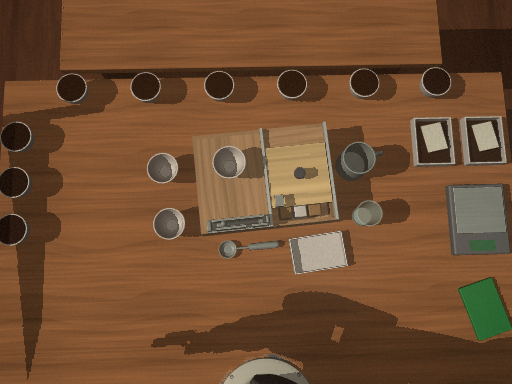

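View pics/scene0.png

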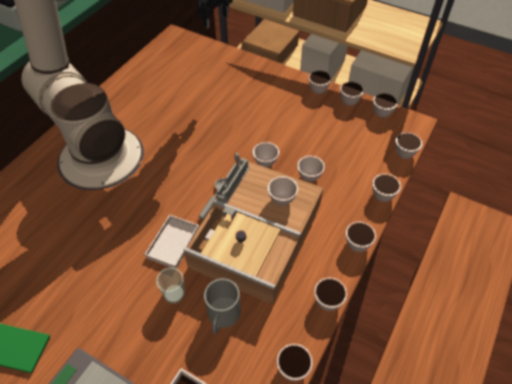

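The top view shows the chest at px (193–337, 123–234), slightly rotated. The bolt cheeks are at (208–272, 215–230), the lid is open with its knob at (300,173), and the spoon and tray are in front. The scene view agrees: the handle stands up at about (240,160).

```bash
cat > h.py <<'E'
import numpy as np,cv2
def cloud(d):
    v,u=np.mgrid[:384,:512];z=d["depth"].astype(float)
    c=np.stack([(u-d["cx"])/d["fx"]*z,(v-d["cy"])/d["fy"]*z,z],-1)
    return (c-d["t"])@d["R"]
def ray(d,u,v,h):
    r=np.array([(u-d["cx"])/d["fx"],(v-d["cy"])/d["fy"],1])@d["R"];o=-d["R"].T@d["t"]
    return o+r*(h-o[2])/r[2]
E
python3 - <<'E'
from h import *
d=dict(np.load("top.npz"));P=cloud(d)
z=P[...,2]
m=((z>82)&(z<118)).astype(np.uint8);m[:115]=0;m[240:]=0;m[:,:188]=0;m[:,342:]=0
# drop tumbler/pitcher, bowl stays inside: largest component
m=cv2.morphologyEx(m,cv2.MORPH_CLOSE,np.ones((5,5)))
n,l,st,c=cv2.connectedComponentsWithStats(m);k=1+np.argmax(st[1:,4]);print(st[1:])
pts=P[l==k][:,:2].astype(np.float32);pts=pts[P[l==k][:,2]>80]
print(cv2.minAreaRect(pts),cv2.boxPoints(cv2.minAreaRect(pts)))
print("deck z",np.median(P[180:200,205:255,2]),"lid z",np.median(P[155:165,275:290,2]))
for n in("top","scene"):
    d=dict(np.load(n+".npz"));P=cloud(d);
    hi=(P[...,2]>138)&(P[...,2]<215)&(np.abs(P[...,1])<300)&(P[...,0]>300)&(P[...,0]<800)
    nn,l,st,c=cv2.connectedComponentsWithStats(hi.astype(np.uint8))
    for i in range(1,nn):
        if st[i,4]>3:
            q=P[l==i];print(n,st[i],q.mean(0).round(1),q.min(0).round(),q.max(0).round())
d=dict(np.load("top.npz"));
crop=d["pixels"][110:245,185:345,::-1];cv2.imwrite("pics/c.png",cv2.resize(crop,None,fx=4.4,fy=4.4,interpolation=cv2.INTER_CUBIC))
d=dict(np.load("scene.npz"));
crop=d["pixels"][140:290,170:330,::-1];cv2.imwrite("pics/cs.png",cv2.resize(crop,None,fx=4,fy=4,interpolation=cv2.INTER_CUBIC))
E
```

```text
[[  192   122   147   113 12091]
 [  341   155     1     9     9]]
((577.269287109375, -13.376876831054688), (361.81781005859375, 369.67218017578125), 4.6703619956970215) [[ 381.91113  156.11536]
 [ 412.011   -212.32938]
 [ 772.62744 -182.86911]
 [ 742.5276   185.57562]]
deck z 89.68798000405852 lid z 99.76895873591815
top [212 146  34  33 217] [660.1  85.3 145.9] [611.  41. 138.] [697. 127. 154.]
top [221 220   6   7  28] [492.4  99.3 181.6] [486.  93. 139.] [503. 105. 191.]
top [264 223   3   2   4] [491.6  -5.6 139.8] [490.  -9. 139.] [493.  -4. 142.]
top [232 226   3   3   6] [485.5  76.1 139.6] [482.  73. 138.] [487.  79. 143.]
scene [234 153   5  13  49] [493.7  96.5 169.7] [485.  91. 138.] [499. 104. 189.]
scene [267 176  31  26 197] [651.2  88.  144.7] [611.  39. 138.] [697. 127. 151.]
```

View pics/c.png

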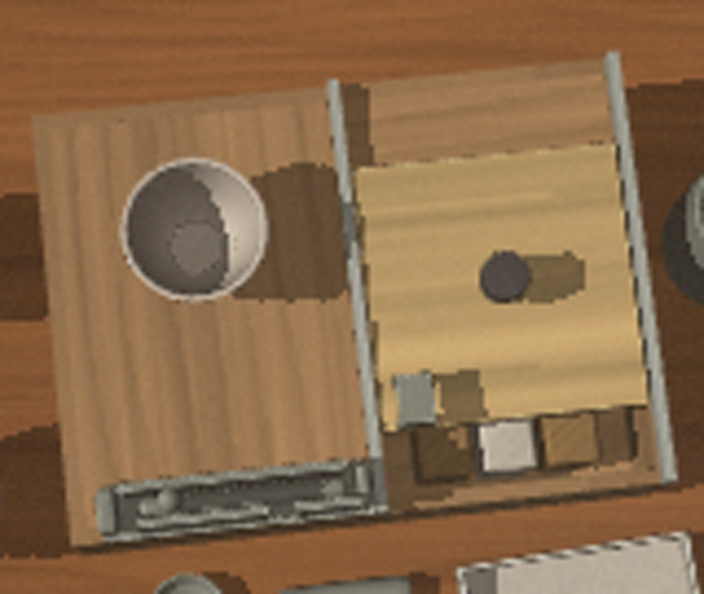

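View pics/cs.png

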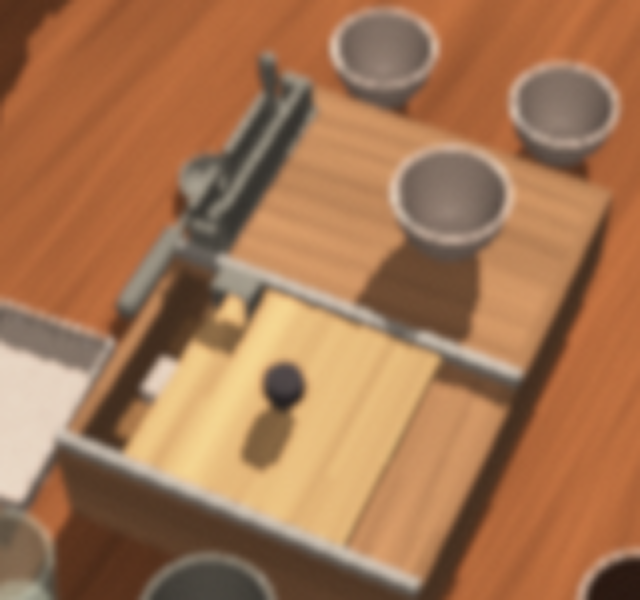

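The top crop shows the deck's left corners at about (33,118) and (70,545), the right rail's outer ends at (620,53) and (677,480), the knob at (505,277), the strap at (415,398) and the handle top at (160,500). A possible notch in the front cheek shows at about (280,510).

Run:
```python
from h import *
d=dict(np.load("top.npz"));P=cloud(d)
R=lambda x,y,h:ray(d,185+x/4.4-.4,110+y/4.4-.4,h)[:2]
LB,LF=R(34,118,90),R(71,547,90);RB,RF=R(620,53,104),R(677,480,104)
print(LB,LF,RB,RF,np.linalg.norm(LB-LF),np.linalg.norm(RB-RF),np.linalg.norm(LB-RB),np.linalg.norm(LF-RF))
# deck pixels: fit rectangle from corners
c=(LB+LF+RB+RF)/4
a=(LB-LF)+(RB-RF);th1=np.arctan2(a[1],a[0]);b=(LB-RB)+(LF-RF);th2=np.arctan2(b[1],b[0])-np.pi/2
print("centre",c,th1,th2)
th=(th1+th2)/2;C=np.array([[np.cos(th),-np.sin(th)],[np.sin(th),np.cos(th)]])
k=R(505,277,134);print("knob",k,"in chest",(k-c)@C)
s=R(415,398,127);print("strap",s,(s-c)@C)
# knob from depth
z=P[...,2];m=(z>118)&(z<137)&(np.hypot(P[...,0]-k[0],P[...,1]-k[1])<30);print("knob depth",P[m].mean(0),P[m].max(0),m.sum())
g=(P[...,:2]-c)@C
m=(z>165)&(np.abs(g[...,0]+118)<25)&(np.abs(g[...,1]-90)<95);print("handle chest",g[m].mean(0),g[m].min(0),g[m].max(0),m.sum(),P[m].mean(0))
# cheeks
m=(z>125)&(z<142)&(np.abs(g[...,0]+118)<25)&(g[...,1]>-10)
print("cheeks x",g[m][:,0].min(),g[m][:,0].max(),"y",g[m][:,1].min(),g[m][:,1].max())
f=m&(g[...,0]<-119);print(np.sort(g[f][:,1]).round())
print("bolt pt world",c+C@[-118,65],"pred handle")
print("spoon/tray",[P[(z>lo)&(z<hi)&(g[...,0]<-140)&(g[...,0]>-260)&(abs(g[...,1])<200)].max(0).round() for lo,hi in((8,30),)])
```

```text
[739.93118122 183.38232231] [472.29836572 163.03511949] [ 769.99741152 -182.97139733] [ 502.37702882 -203.74947484] 268.40516499104103 268.4257769680552 367.58539973783564 368.0158483186714
centre [621.15099682 -10.07585759] 0.07668266184572106 0.08185427791132938
knob [ 623.77767604 -101.18285592] in chest [ -4.59592041 -91.02890806]
strap [553.10135058 -45.2771785 ] [-70.62339709 -29.70224118]
knob depth [ 624.21407818 -100.89709123  131.93163588] [639.19832924 -87.42210694 136.80755096] 103
handle chest [-120.54369239  119.29766941] [-126.46690859  112.88130786] [-114.84865202  124.83309989] 26 [491.53918025  99.30189475 184.84037166]
cheeks x -131.68575622367177 -103.0842843651014 y 5.046337392972527 162.570683583753
[  5.   8.   9.  11.  12.  14.  14.  16.  17.  19.  19.  21.  22.  22.
  24.  24.  24.  27.  27.  27.  29.  29.  30.  32.  32.  32.  34.  35.
  37.  37.  40.  40.  42.  43.  45.  45.  45.  47.  47.  65.  66.  68.
  68.  71.  71.  71.  73.  73.  74.  76.  76.  76.  78.  79.  79.  81.
  81.  81.  84.  84.  86.  87.  89.  89.  91.  92.  92.  94.  94.  95.
  96.  97.  99.  99. 100. 102. 102. 102. 104. 104. 105. 107. 107. 110.
 110. 112. 112. 115. 115. 115. 117. 118. 120. 120. 120. 122. 122. 123.
 125. 125. 125. 127. 128. 128. 130. 130. 131. 133. 133. 135. 135. 138.
 138. 139. 140. 141. 162.]
bolt pt world [498.37447232  45.37614898] pred handle
spoon/tray [array([478., 119.,  27.])]
```

Chest frame: centre (621,−10), yaw 0.079 rad, and the measured side lengths agree with the given sizes to 2 mm. The lid is about 47 mm open. The notch is centred at chest y ≈ 56 and the handle is at y ≈ 119, which puts the notch at about 63 mm of travel. I'll turn to line up with the chest and move above the spot behind the knob with the fingers shut.

Request:
drive_tool(
  moves=[
    [[0,0,0],[0,0,-0.155],-1],
    [[0,0,0],[0,0,-0.155],-1],
    [[-34.5,-50,0],[0,0,0],-1],
    [[-34.5,-50,0],[0,0,0],-1],
    [[-34.5,-50,0],[0,0,0],-1],
    [[-34.5,-50,0],[0,0,0],-1],
    [[-34.5,-50,0],[0,0,0],-1],
    [[-34.5,-50,0],[0,0,0],-1],
  ],
  newtons=40,
)

```text
time_s: 1.1
tool_pos: [362.1, 275.7, 231.2]
tool_rot: [-0.126, 3.139, 0.0]
wrist_force: [1.2, 0.4, 0.4]
opening: 0.2
grasp_force: 0.0
```

Request:
drive_tool(
  moves=[
    [[-34.5,-50,0],[0,0,0],-1],
    [[-34.5,-50,0],[0,0,0],-1],
    [[-34.5,-50,0],[0,0,0],-1],
    [[-34.5,-50,0],[0,0,0],-1],
    [[-34.5,-50,0],[0,0,0],-1],
    [[-34.5,-50,0],[0,0,0],-1],
    [[-34.5,-50,0],[0,0,0],-1],
    [[-34.5,-50,0],[0,0,0],-1],
  ],
)

```text
time_s: 2.1
tool_pos: [669.4, -100.9, 230.9]
tool_rot: [0.126, -3.139, -0.0]
wrist_force: [-0.1, 0.2, 0.8]
opening: -0.1
grasp_force: 0.0
```

```bash
cat > st.py <<'E'
from bench import robot
from h import *
from scipy.spatial.transform import Rotation as Ro
s=robot.state();th=.079;C=Ro.from_rotvec([0,0,th]).as_matrix()
p=(s["tool_pos"]-[621.2,-10.1,0])@C;M=C.T@Ro.from_rotvec(s["tool_rot"]).as_matrix()
print("t",s["time_s"],"chest",p.round(1),"f",(s["wrist_force"]@C).round(1),"open",round(float(s["opening"]),1),"grip",s["grasp_force"].round(1),"\n",M.round(3).tolist(),s["q"].round(2))
E
python3 st.py
```

```text
Traceback (most recent call last):
  File "st.py", line 6, in <module>
    print("t",s["time_s"],"chest",p.round(1),"f",(s["wrist_force"]@C).round(1),"open",round(float(s["opening"]),1),"grip",s["grasp_force"].round(1),"\n",M.round(3).tolist(),s["q"].round(2))
                                                                                                                          ^^^^^^^^^^^^^^^^^^^^^^
AttributeError: 'float' object has no attribute 'round'
```

Request:
drive_tool(
  moves=[
    [[0,3,25],[0,0,0],-1],
    [[0,0,25],[0,0,0],-1],
    [[0,0,25],[0,0,0],-1],
    [[0,0,25],[0,0,0],-1],
    [[0,0,15],[0,0,0],-1],
    [[0,0,7],[0,0,0],-1],
    [[0,0,0],[0,0,0],-1],
    [[10,0,0],[0,0,0],-1],
  ],
)

```text
time_s: 3.1
tool_pos: [658.5, -97.1, 110.0]
tool_rot: [-0.126, 3.138, -0.001]
wrist_force: [0.0, -0.6, -0.1]
opening: 0.3
grasp_force: 0.0
```

Request:
drive_tool(
  moves=[
    [[6,0,0],[0,0,0],-1],
    [[6,0,0],[0,0,0],-1],
    [[6,0,0],[0,0,0],-1],
    [[6,0,0],[0,0,0],-1],
    [[6,0,0],[0,0,0],-1],
    [[6,0,0],[0,0,0],-1],
    [[6,0,0],[0,0,0],-1],
    [[4,0,0],[0,0,0],-1],
  ],
)

```text
time_s: 4.1
tool_pos: [612.1, -100.8, 109.3]
tool_rot: [0.126, -3.139, 0.0]
wrist_force: [2.2, -0.6, 1.5]
opening: -0.1
grasp_force: 1.3
```

```bash
sed -i 's/s\["grasp_force"\].round(1)/s["grasp_force"]/' st.py; python3 st.py
```

```text
t 4.1 chest [-16.3 -89.7 109.3] f [ 2.2 -0.8  1.5] open -0.1 grip 1.3127019256353378 
 [[-1.0, -0.001, -0.0], [-0.001, 1.0, -0.0], [0.0, -0.0, -1.0]] [-0.29  0.31  1.49 -0.    1.34 -1.94]
```

Request:
drive_tool(
  moves=[
    [[4,0,0],[0,0,0],-1],
    [[3,0,0],[0,0,0],-1],
    [[2,0,0],[0,0,0],-1],
    [[1,0,0],[0,0,0],-1],
    [[1,0,0],[0,0,0],-1],
    [[0.5,0,0],[0,0,0],-1],
    [[0,0,0],[0,0,0],-1],
    [[0,0,0],[0,0,0],-1],
  ],
)

```text
time_s: 5.1
tool_pos: [604.3, -101.4, 109.7]
tool_rot: [-0.126, 3.131, -0.001]
wrist_force: [36.4, 1.2, -13.6]
opening: -0.1
grasp_force: 18.2
```

```bash
python3 st.py
```

```text
t 5.1 chest [-24.  -89.7 109.7] f [ 36.4  -1.6 -13.6] open -0.1 grip 18.19046001881361 
 [[-1.0, -0.001, 0.008], [-0.001, 1.0, -0.001], [-0.008, -0.001, -1.0]] [-0.29  0.29  1.52  0.    1.33 -1.94]
```

Request:
drive_tool(
  moves=[
    [[-15,0,0],[0,0,0],-1],
    [[0,0,-40],[0,0,0],-1],
    [[0,0,-40],[0,0,0],-1],
    [[0,0,-40],[0,0,0],1],
    [[27,52,0],[0,0,0],1],
    [[27,52,0],[0,0,0],1],
    [[27,52,0],[0,0,0],1],
    [[25,52,0],[0,0,0],1],
  ],
  newtons=30,
)

```text
time_s: 6.1
tool_pos: [492.2, 99.8, 229.1]
tool_rot: [0.125, -3.138, 0.0]
wrist_force: [0.3, 1.0, -0.4]
opening: 85.1
grasp_force: 0.0
```

```bash
python3 st.py
python3 - <<'E'
from bench import robot
from h import *
d=robot.snapshot("scene");P=cloud(d);th=.079;C=np.array([[np.cos(th),-np.sin(th)],[np.sin(th),np.cos(th)]])
g=(P[...,:2]-[621.2,-10.1])@C;z=P[...,2]
m=(z>119)&(z<137)&(abs(g[...,0]+30)<70)&(abs(g[...,1]+90)<25);print("knob",g[m].mean(0),m.sum())
for i in(0,1):print(np.percentile(g[m][:,i],[2,98]))
d0=dict(np.load("scene.npz"));P0=cloud(d0)
h=(P0[...,2]>150)&(abs(P0[...,0]-492)<20)&(abs(P0[...,1]-97)<20);g0=(P0[...,:2]-[621.2,-10.1])@C
print("handle scene0",g0[h].mean(0))
cv2.imwrite("pics/s1.png",cv2.resize(d["pixels"][120:300,150:330,::-1],None,fx=3,fy=3))
E
```

```text
t 6.1 chest [-120.   119.7  229.1] f [ 0.4  1.  -0.4] open 85.1 grip 0.0 
 [[-1.0, -0.001, -0.001], [-0.001, 1.0, -0.0], [0.001, -0.0, -1.0]] [ 0.05 -0.    1.6  -0.    1.54 -1.6 ]
knob [-48.89840488 -95.08483071] 99
[-62.48050554 -36.35497986]
[-106.22481671  -81.20950996]
handle scene0 [-118.84740274  116.21589764]
```

View pics/s1.png

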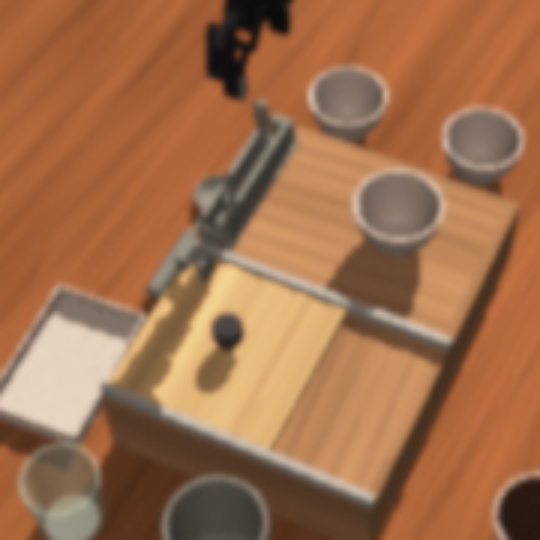

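The lid is home, with its front edge at the chest front and the knob at about (227,330). The gripper hangs over the handle at (262,115). Next I descend and grip the handle.

Request:
drive_tool(
  moves=[
    [[-1.5,-1,25],[0,0,0],1],
    [[0,0,25],[0,0,0],1],
    [[0,0,15],[0,0,0],1],
    [[0,0,9],[0,0,0],1],
    [[0,0,0],[0,0,0],0],
    [[0,0,0],[0,0,0],-1],
    [[0,0,0],[0,0,0],-1],
    [[0,0,0],[0,0,0],-1],
  ],
  newtons=30,
)

```text
time_s: 7.15
tool_pos: [495.3, 97.6, 155.7]
tool_rot: [-0.126, 3.138, 0.0]
wrist_force: [-0.2, 0.8, 7.8]
opening: 12.6
grasp_force: 32.9
```

```bash
python3 st.py
```

```text
t 7.15 chest [-117.   117.3  155.7] f [-0.1  0.9  7.8] open 12.6 grip 32.94034659862518 
 [[-1.0, -0.001, 0.001], [-0.001, 1.0, 0.0], [-0.001, 0.0, -1.0]] [ 0.04  0.04  1.71  0.    1.39 -1.61]
```

Request:
drive_tool(
  moves=[
    [[0,-8,0],[0,0,0],-1],
    [[0,-10,0],[0,0,0],-1],
    [[0,-10,0],[0,0,0],-1],
    [[0,-10,0],[0,0,0],-1],
    [[0,-10,0],[0,0,0],-1],
    [[0,-8,0],[0,0,0],-1],
    [[0,-5,0],[0,0,0],-1],
    [[0,0,0],[0,0,0],-1],
  ],
)

```text
time_s: 8.15
tool_pos: [500.4, 35.7, 155.7]
tool_rot: [-0.125, 3.138, -0.001]
wrist_force: [0.5, -2.4, 4.8]
opening: 12.6
grasp_force: 29.3
```

```bash
python3 st.py
```

```text
t 8.15 chest [-116.8   55.2  155.7] f [ 0.3 -2.4  4.8] open 12.6 grip 29.272558987140656 
 [[-1.0, -0.001, 0.001], [-0.001, 1.0, -0.001], [-0.001, -0.001, -1.0]] [-0.08  0.04  1.72 -0.    1.39 -1.73]
```

Request:
drive_tool(
  moves=[
    [[2,0,0],[0,0,0],-1],
    [[2,0,0],[0,0,0],-1],
    [[2,0,0.3],[0,0,0],-1],
    [[2,0,0.3],[0,0,0],-1],
    [[2,0,0.4],[0,0,0],-1],
    [[1,0,0.5],[0,0,0],-1],
    [[1,0,0],[0,0,0],-1],
    [[0,0,0],[0,0,0],-1],
  ],
)

```text
time_s: 9.15
tool_pos: [488.1, 35.7, 154.1]
tool_rot: [-0.126, 3.138, -0.001]
wrist_force: [2.2, -2.3, 6.2]
opening: 13.1
grasp_force: 29.7
```

```bash
python3 st.py
```

```text
t 9.15 chest [-129.    56.1  154.1] f [ 2.  -2.5  6.2] open 13.1 grip 29.745210707187653 
 [[-1.0, -0.001, 0.001], [-0.001, 1.0, -0.0], [-0.001, -0.0, -1.0]] [-0.08  0.01  1.75 -0.    1.38 -1.74]
```

Request:
drive_tool(
  moves=[
    [[2,0,0.4],[0,0,0],-1],
    [[2,0,0.5],[0,0,0],-1],
    [[2,0,0.5],[0,0,0],-1],
    [[2,0,0.6],[0,0,0],-1],
    [[2,0,0.7],[0,0,0],-1],
    [[2,0,0.7],[0,0,0],-1],
    [[0,0,0],[0,0,0],-1],
    [[0,0,0],[0,0,0],-1],
  ],
)

```text
time_s: 10.15
tool_pos: [476.0, 34.8, 150.3]
tool_rot: [0.126, -3.139, 0.0]
wrist_force: [0.9, -3.1, 5.8]
opening: 12.7
grasp_force: 30.5
```

```bash
python3 st.py
python3 - <<'E'
from bench import robot
from h import *
d=robot.snapshot("scene");cv2.imwrite("pics/s2.png",cv2.resize(d["pixels"][120:240,150:300,::-1],None,fx=4,fy=4))
E
```

```text
t 10.15 chest [-141.2   56.2  150.3] f [ 0.7 -3.1  5.8] open 12.7 grip 30.486724376678467 
 [[-1.0, -0.001, -0.0], [-0.001, 1.0, -0.0], [0.0, -0.0, -1.0]] [-0.09 -0.01  1.78 -0.    1.38 -1.74]
```

View pics/s2.png

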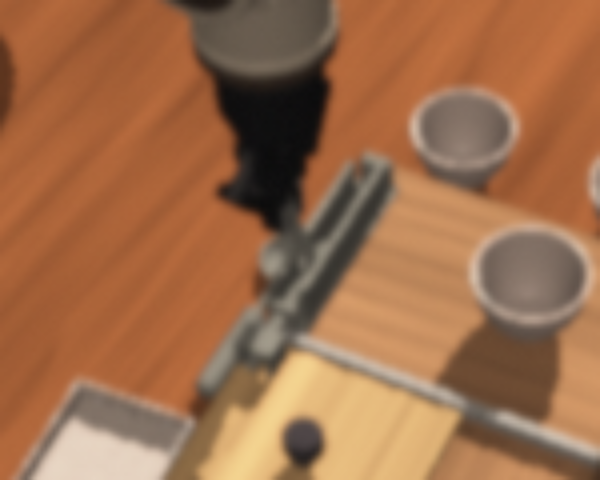

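The gripper holds the handle at about (290,215), leaning forward in the notch, and forces are low. I'll follow the arc down.

Request:
drive_tool(
  moves=[
    [[4.3,0,2.2],[0,0,0],-1],
    [[4.3,0,2.2],[0,0,0],-1],
    [[3.8,0,2.7],[0,0,0],-1],
    [[3.8,0,2.8],[0,0,0],-1],
    [[3.4,0,3.3],[0,0,0],-1],
    [[3.3,0,3.3],[0,0,0],-1],
    [[5.7,0,7.5],[0,0,0],-1],
    [[0,0,0],[0,0,0],-1],
  ],
)

```text
time_s: 11.2
tool_pos: [447.1, 32.6, 125.9]
tool_rot: [0.126, -3.138, -0.0]
wrist_force: [1.1, -1.4, 0.9]
opening: 12.8
grasp_force: 30.5
```

```bash
python3 st.py
```

```text
t 11.2 chest [-170.2   56.3  125.9] f [ 1.  -1.5  0.9] open 12.8 grip 30.479267835617065 
 [[-1.0, -0.001, -0.001], [-0.001, 1.0, 0.0], [0.001, 0.0, -1.0]] [-0.1  -0.05  1.87 -0.    1.33 -1.75]
```

Request:
drive_tool(
  moves=[
    [[2.2,0,4.2],[0,0,0],-1],
    [[2.2,0,4.2],[0,0,0],-1],
    [[1.6,0,4.4],[0,0,0],-1],
    [[1.6,0,4.4],[0,0,0],-1],
    [[0.9,0,4.6],[0,0,0],-1],
    [[0.9,0,4.6],[0,0,0],-1],
    [[0.3,0,4],[0,0,0],-1],
    [[0,0,4],[0,0,0],-1],
  ],
)

```text
time_s: 12.2
tool_pos: [437.9, 31.8, 91.8]
tool_rot: [0.126, -3.139, -0.0]
wrist_force: [1.6, -0.2, 4.4]
opening: 12.6
grasp_force: 37.0
```

```bash
python3 st.py
```

```text
t 12.2 chest [-179.4   56.2   91.8] f [ 1.6 -0.3  4.4] open 12.6 grip 36.95135056972504 
 [[-1.0, -0.001, -0.0], [-0.001, 1.0, 0.0], [0.0, 0.0, -1.0]] [-0.1  -0.04  1.93 -0.    1.25 -1.75]
```

Request:
drive_tool(
  moves=[
    [[0,0,0],[0,0,0],0.2],
    [[0,0,0],[0,0,0],0.2],
    [[0,0,0],[0,0,0],0.2],
    [[0,0,-10],[0,0,0],0.2],
    [[0,0,-30],[0,0,0],0.2],
    [[0,0,-40],[0,0,0],0.2],
    [[0,0,-40],[0,0,0],0.2],
    [[30,0,-40],[0,0,0],0.2],
  ],
)

```text
time_s: 13.2
tool_pos: [408.2, 29.3, 253.8]
tool_rot: [-0.126, 3.139, -0.0]
wrist_force: [-0.1, -0.4, -0.7]
opening: 51.3
grasp_force: 0.0
```

Request:
drive_tool(
  moves=[
    [[0,50,0],[0,0,0],0.2],
    [[0,50,0],[0,0,0],0.2],
    [[0,50,0],[0,0,0],0.2],
    [[0,50,0],[0,0,0],0.2],
    [[0,50,0],[0,0,0],0.2],
    [[0,50,0],[0,0,0],0.2],
    [[0,0,0],[0,0,0],0.2],
    [[0,0,0],[0,0,0],0.2],
  ],
)

```text
time_s: 14.2
tool_pos: [384.0, 328.2, 252.3]
tool_rot: [-0.127, 3.139, -0.0]
wrist_force: [-0.0, 0.6, -0.4]
opening: 51.5
grasp_force: 0.0
```

```bash
python3 st.py
python3 - <<'E'
from bench import robot
from h import *
th=.079;C=np.array([[np.cos(th),-np.sin(th)],[np.sin(th),np.cos(th)]])
im=[]
for n,b in(("top",(110,290,180,350)),("scene",(120,290,150,310))):
    d=robot.snapshot(n);P=cloud(d);g=(P[...,:2]-[621.2,-10.1])@C;z=P[...,2]
    m=(z>90)&(z<135)&(g[...,0]<-140)&(g[...,0]>-215)&(g[...,1]>30)&(g[...,1]<85)
    q=np.c_[g[m],z[m]];print(n,len(q),q.min(0),q.max(0),"slope",np.polyfit(q[:,0],q[:,2],1)[0] if len(q)>3 else 0)
    k=(z>119)&(z<137)&(abs(g[...,0]+30)<70)&(abs(g[...,1]+90)<25);print("knob",g[k].mean(0))
    im.append(cv2.resize(d["pixels"][b[0]:b[1],b[2]:b[3],::-1],(390,400)))
cv2.imwrite("pics/f.png",np.hstack(im))
E
```

```text
t 14.2 chest [-209.8  355.9  252.3] f [ 0.   0.7 -0.4] open 51.5 grip 0.0 
 [[-1.0, -0.002, 0.0], [-0.002, 1.0, -0.0], [-0.0, -0.0, -1.0]] [ 0.55 -0.    1.56 -0.    1.59 -1.1 ]
top 94 [-192.17520333   49.59586219  115.71966349] [-140.10181935   63.30493555  134.41519196] slope -0.18782587229792455
knob [-50.30812332 -91.09376648]
scene 66 [-190.92943484   48.21735527  116.84363647] [-141.03748123   62.43865682  131.69788219] slope -0.1832834601656697
knob [-48.49568314 -94.82234082]
```

View pics/f.png

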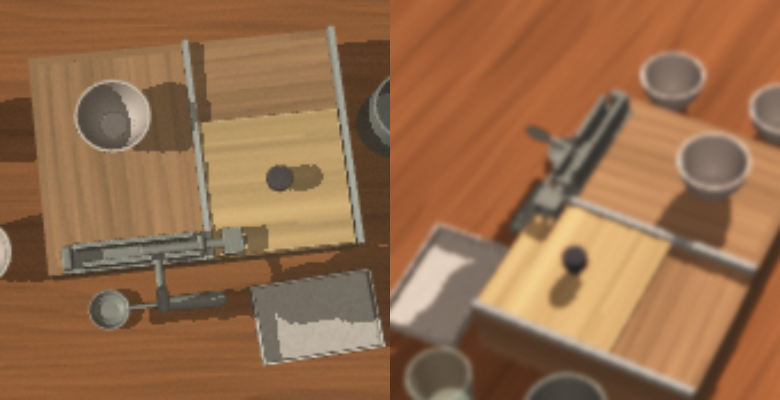

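The handle is down through the notch, at about (162,290) in the top half, but it slopes up outward by about 0.14–0.18 rad. That is close to the limit, so I'll press it down from above with shut fingers.

Request:
drive_tool(
  moves=[
    [[-5,-50,0],[0,0,0],-1],
    [[-5,-50,0],[0,0,0],-1],
    [[-5,-50,0],[0,0,0],-1],
    [[-5,-50,0],[0,0,0],-1],
    [[-5,-50,0],[0,0,0],-1],
    [[0,-50,0],[0,0,0],-1],
    [[0,0,40],[0,0,0],-1],
    [[0,0,40],[0,0,0],-1],
  ],
)

```text
time_s: 15.3
tool_pos: [432.8, 29.7, 171.5]
tool_rot: [-0.121, 3.138, -0.001]
wrist_force: [0.7, 0.3, -0.1]
opening: -0.3
grasp_force: 0.0
```

Request:
drive_tool(
  moves=[
    [[0,0,20],[0,0,0],-1],
    [[0,0,10],[0,0,0],-1],
    [[0,0,4],[0,0,0],-1],
    [[0,0,3],[0,0,0],-1],
    [[0,0,3],[0,0,0],-1],
    [[0,0,3],[0,0,0],-1],
    [[0,0,2],[0,0,0],-1],
    [[0,0,0],[0,0,0],-1],
  ],
)

```text
time_s: 16.3
tool_pos: [433.0, 31.4, 126.9]
tool_rot: [0.126, -3.139, 0.0]
wrist_force: [0.1, 0.3, -0.6]
opening: -0.1
grasp_force: 0.0
```

```bash
python3 st.py
```

```text
t 16.3 chest [-184.4   56.2  126.9] f [ 0.1  0.3 -0.6] open -0.1 grip 0.0 
 [[-1.0, -0.001, -0.0], [-0.001, 1.0, -0.0], [0.0, -0.0, -1.0]] [-0.11 -0.09  1.9  -0.    1.33 -1.76]
```

Down further in small steps until I feel the stop, expected near z 117.

Request:
drive_tool(
  moves=[
    [[0,0,2],[0,0,0],-1],
    [[0,0,2],[0,0,0],-1],
    [[0,0,2],[0,0,0],-1],
    [[0,0,1],[0,0,0],-1],
    [[0,0,1],[0,0,0],-1],
    [[0,0,1],[0,0,0],-1],
    [[0,0,0],[0,0,0],-1],
    [[0,0,0],[0,0,0],-1],
  ],
)

```text
time_s: 17.3
tool_pos: [433.0, 31.3, 118.0]
tool_rot: [-0.126, 3.139, -0.0]
wrist_force: [-0.8, -0.2, -0.1]
opening: 0.2
grasp_force: 0.0
```

```bash
python3 st.py
```

```text
t 17.3 chest [-184.3   56.2  118. ] f [-0.8 -0.1 -0.1] open 0.2 grip 0.0 
 [[-1.0, -0.001, 0.0], [-0.001, 1.0, -0.0], [-0.0, -0.0, -1.0]] [-0.11 -0.08  1.91 -0.    1.31 -1.76]
```

Request:
drive_tool(
  moves=[
    [[0,0,0.5],[0,0,0],-1],
    [[0,0,0.5],[0,0,0],-1],
    [[0,0,0.5],[0,0,0],-1],
    [[0,0,0.5],[0,0,0],-1],
    [[0,0,0.5],[0,0,0],-1],
    [[0,0,0.5],[0,0,0],-1],
    [[0,0,0],[0,0,0],-1],
    [[0,0,0],[0,0,0],-1],
  ],
)

```text
time_s: 18.3
tool_pos: [433.1, 31.3, 115.8]
tool_rot: [-0.126, 3.139, -0.0]
wrist_force: [-6.5, -0.1, 14.6]
opening: 0.1
grasp_force: 7.9
```

```bash
python3 st.py
python3 - <<'E'
from bench import robot
from h import *
th=.079;C=np.array([[np.cos(th),-np.sin(th)],[np.sin(th),np.cos(th)]])
d=robot.snapshot("scene");P=cloud(d);g=(P[...,:2]-[621.2,-10.1])@C;z=P[...,2]
m=(z>90)&(z<135)&(g[...,0]<-135)&(g[...,0]>-215)&(g[...,1]>30)&(g[...,1]<85)
q=np.c_[g[m],z[m]];q=q[np.argsort(q[:,0])];print(q[::4].round())
cv2.imwrite("pics/g.png",cv2.resize(d["pixels"][130:230,150:270,::-1],None,fx=5,fy=5))
E
```

```text
t 18.3 chest [-184.2   56.1  115.8] f [-6.5  0.4 14.6] open 0.1 grip 7.854558080434799 
 [[-1.0, -0.001, 0.001], [-0.001, 1.0, -0.0], [-0.001, -0.0, -1.0]] [-0.11 -0.08  1.91 -0.    1.31 -1.76]
[[-192.   44.  131.]
 [-188.   43.  130.]
 [-184.   52.  111.]
 [-181.   43.  128.]
 [-180.   52.  124.]
 [-177.   53.  123.]
 [-176.   62.  114.]
 [-175.   56.  131.]
 [-174.   46.  119.]
 [-173.   52.  122.]
 [-171.   47.  120.]
 [-169.   53.  104.]
 [-166.   55.  113.]
 [-164.   57.  107.]
 [-157.   52.  111.]
 [-153.   57.  117.]
 [-150.   57.  115.]
 [-145.   54.  115.]]
```

View pics/g.png

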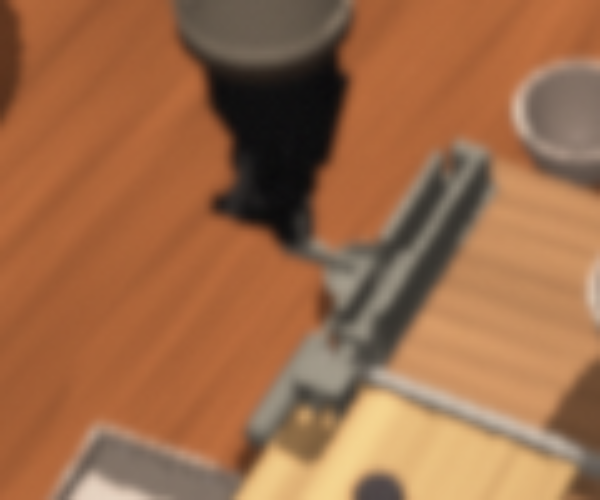

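The fingertips rest on the lowered handle at about (300,240). 14.6 N at z 116 matches the 1.6 rad stop. I'll lift off and check.

Request:
drive_tool(
  moves=[
    [[0,0,-5],[0,0,0],-1],
    [[0,0,-15],[0,0,0],-1],
    [[0,0,-40],[0,0,0],-1],
    [[0,0,-40],[0,0,0],-1],
    [[0,0,-40],[0,0,0],-1],
    [[0,50,0],[0,0,0],-1],
    [[0,50,0],[0,0,0],-1],
    [[0,50,0],[0,0,0],-1],
  ],
)

```text
time_s: 19.35
tool_pos: [420.6, 182.3, 256.0]
tool_rot: [-0.125, 3.138, 0.0]
wrist_force: [0.8, 0.0, 0.8]
opening: 0.2
grasp_force: 0.0
```

Request:
drive_tool(
  moves=[
    [[0,50,0],[0,0,0],-1],
    [[0,50,0],[0,0,0],-1],
    [[0,50,0],[0,0,0],-1],
    [[0,0,0],[0,0,0],-1],
    [[0,0,0],[0,0,0],-1],
    [[0,0,0],[0,0,0],-1],
    [[0,0,0],[0,0,0],-1],
    [[0,0,0],[0,0,0],-1],
  ],
)

```text
time_s: 20.35
tool_pos: [409.1, 329.9, 255.1]
tool_rot: [-0.125, 3.139, -0.0]
wrist_force: [0.4, -0.7, 0.5]
opening: 0.1
grasp_force: 0.0
```

```bash
python3 st.py
python3 - <<'E'
from bench import robot
from h import *
th=.079;C=np.array([[np.cos(th),-np.sin(th)],[np.sin(th),np.cos(th)]])
for n in("top","scene"):
    d=robot.snapshot(n);P=cloud(d);g=(P[...,:2]-[621.2,-10.1])@C;z=P[...,2]
    m=(z>90)&(z<135)&(g[...,0]<-140)&(g[...,0]>-215)&(g[...,1]>30)&(g[...,1]<85)
    q=np.c_[g[m],z[m]];o=q[q[:,0]<-170];print(n,len(q),q.min(0).round(),q.max(0).round(),"outer z",np.median(o[:,2]),"slope",np.polyfit(q[:,0],q[:,2],1)[0])
    k=(z>119)&(z<137)&(abs(g[...,0]+30)<70)&(abs(g[...,1]+90)<25);print("knob",g[k].mean(0))
    s=(z>121)&(z<131)&(abs(g[...,0]+95)<50)&(abs(g[...,1]+30)<14);print("strap x",np.median(g[s],0))
E
```

```text
t 20.35 chest [-184.6  355.7  255.1] f [ 0.3 -0.7  0.5] open 0.1 grip 0.0 
 [[-1.0, -0.0, 0.0], [-0.0, 1.0, -0.0], [-0.0, -0.0, -1.0]] [ 0.53  0.04  1.51 -0.    1.59 -1.12]
top 92 [-194.   50.  107.] [-142.   63.  123.] outer z 114.72199890468373 slope 0.014677338653700096
knob [-50.49503562 -91.39971439]
strap x [-117.19124223  -30.79333265]
scene 64 [-192.   48.  103.] [-142.   63.  119.] outer z 114.32557672753231 slope 0.001052594501769535
knob [-48.77625176 -94.9816158 ]
strap x [-116.69052594  -32.30274646]
```

The handle is level, the strap is at x ≈ −117 (lid closed), and the bolt is about 61 mm across. I'm handing it in.

```bash
python3 -c "
from bench import robot
print(robot.finish_job())"
```

```text
the job is handed in; nothing more can be done
None
```

The job is handed in at about 20 s of the 67 s; the hand-in gave no verdict. By my measurements the lid is closed, the bolt is shot about 61 mm, and the handle lies level in the notch with the gripper clear. The bystanders were never touched as far as I could see.

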